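# Pack the label-tape rolls into the latched case

## Task

Clear the tape away: flip the case's toggle latch open and lift the lid, take every roll of tape that is out, both those on the rack's spindles and those lying on the bench, and lay it flat in the case. Then shut the lid fully and snap the latch shut again, without disturbing the other things on the bench.

Things in the scene. Friction and masses are not known exactly. Their poses are not given: they have to be found in the camera images.
- case: grey instrument case fixed to the bench, 150 mm deep (x) by 280 mm wide (y), open top at height 100 mm, walls 6 mm; a dark foam pad fills its bottom, so the inner floor lies at height 35 mm. Origin at the centre of its underside on the bench, z up, the latch on its -x side, the lid hinge along its +x rim
- lid (a joint): angle of the case's lid: 0 shut, 1.75 fully open (tilted back past upright). The lid is 8 mm thick, its free -x edge swings up and over towards +x. A stiff hinge holds it at any angle; moving it takes about 3 to 7 N at the knob. While the latch is shut a wire loop over the lid's front edge holds the lid down, with 2 mm of play; the lid must be right down before the loop can pass over its edge again
- lid_hinge (a point): centre of the lid's hinge line, which runs along the case's y axis, at height 100 mm on the case's +x rim; it carries the lid's axes, which equal the case's when the lid is shut
- lid_knob (a point): centre of the lid's T-shaped knob, a black bar 16 mm thick and 32 mm long along the case's y, 42 mm above the lid's underside (34 mm above its top) on a thin stem, 110 mm from the hinge line; it swings with the lid
- latch (a joint): angle of the over-centre toggle latch: 0 shut (handle sloping 35 degrees down and outward from the case front), 1.8 open (handle pointing steeply up, 68 degrees above level). The handle turns about a level pivot, so its end goes out and up to open. Dead centre is at about 0.35: below it a spring pulls the handle shut, beyond it the spring throws it open; it takes 2 to 4 N at the handle's end either way
- latch_grip (a point): point on the middle of the latch handle, 60 mm from its pivot and 12 mm from its free end; the handle is a steel strip 24 mm wide (along the case's y) and 7 mm thick, free on both sides
- latch_pivot (a point): pivot of the latch handle, 93 mm from the case's centre towards -x, at height 75 mm; the handle turns about the case's y direction
- rack: fixed aluminium base plate, 85 x 270 mm, 10 mm thick, with three upright steel spindles 16 mm in diameter in a row along its y, 90 mm apart (y = -90, 0, 90 mm); each has a black collar 48 mm across, 12 mm high at its foot, on which a roll rests at height 22 mm; spindle tops at height 72 mm. Origin at the centre of the underside
- roll1: roll of white labelling tape wound on a brown card core, a ring of outer diameter 50 to 52 mm, bore 27 mm, height 22 mm, about 60 g; origin at the centre of its underside, z along its axis (either face may be up); at the start on a spindle of the rack; absent in some starts
- roll2: roll of white labelling tape wound on a brown card core, a ring of outer diameter 50 to 52 mm, bore 27 mm, height 22 mm, about 60 g; origin at the centre of its underside, z along its axis (either face may be up); at the start on a spindle of the rack; absent in some starts
- roll3: roll of white labelling tape wound on a brown card core, a ring of outer diameter 50 to 52 mm, bore 27 mm, height 22 mm, about 60 g; origin at the centre of its underside, z along its axis (either face may be up); at the start on a spindle of the rack; absent in some starts
- roll4: roll of white labelling tape wound on a brown card core, a ring of outer diameter 50 to 52 mm, bore 27 mm, height 22 mm, about 60 g; origin at the centre of its underside, z along its axis (either face may be up); at the start lying flat on the bench
- roll5: roll of white labelling tape wound on a brown card core, a ring of outer diameter 50 to 52 mm, bore 27 mm, height 22 mm, about 60 g; origin at the centre of its underside, z along its axis (either face may be up); at the start lying flat on the bench; absent in some starts
- tube_rack: flat blue micro-tube rack 70 x 130 x 30 mm, a bystander; origin under its centre
- dish: covered glass dish, 94 mm across, 19 mm high, a bystander; origin under its centre
- reagent: white bottle with a blue cap, 60 mm across, 135 mm high, a bystander; origin under its centre
- jar: brown glass jar 66 mm across, 85 mm high, a bystander; origin under its centre
- slide_box: closed yellow slide box 90 x 120 x 30 mm, a bystander; origin under its centre

How it is judged:
On the way, in this order (a step that is already met when the one before it is completed fails the run):
1. the latch is flipped open while the lid is still shut (value of joint latch above 1.4 rad and value of joint lid below 0.1 rad), for 0.2 s.
2. the lid is lifted open (value of joint lid above 1.2 rad), for 0.2 s.
3. every roll lies flat in the open case (x of roll1 in the frame of case between -0.07 and 0.07 m and y of roll1 in the frame of case between -0.135 and 0.135 m and z of each of roll1, roll2, roll3, roll4, roll5 in the frame of case below 0.085 m and angle between the z axis of each of roll1, roll2, roll3, roll4, roll5 and the z axis of case, either way round below 0.25 rad and linear speed of each of roll1, roll2, roll3, roll4, roll5 below 0.03 m/s and x of roll2 in the frame of case between -0.07 and 0.07 m and y of roll2 in the frame of case between -0.135 and 0.135 m and x of roll3 in the frame of case between -0.07 and 0.07 m and y of roll3 in the frame of case between -0.135 and 0.135 m and x of roll4 in the frame of case between -0.07 and 0.07 m and y of roll4 in the frame of case between -0.135 and 0.135 m and x of roll5 in the frame of case between -0.07 and 0.07 m and y of roll5 in the frame of case between -0.135 and 0.135 m and value of joint lid above 0.9 rad), for 0.2 s.
4. the lid is shut, the latch still open (value of joint lid below 0.04 rad and value of joint latch above 0.6 rad), for 0.2 s.
5. the latch is snapped shut (value of joint latch below 0.12 rad), for 0.2 s.
At the end, for the whole second after the job is handed in: Every roll present lies flat (within 0.25 rad, either face up) and at rest inside the case (its centre within the walls, below the rim), the lid is shut (below 0.04 rad) and the latch is snapped shut (below 0.12 rad) (x of roll1 in the frame of case between -0.07 and 0.07 m and y of roll1 in the frame of case between -0.135 and 0.135 m and z of each of roll1, roll2, roll3, roll4, roll5 in the frame of case below 0.085 m and angle between the z axis of each of roll1, roll2, roll3, roll4, roll5 and the z axis of case, either way round below 0.25 rad and linear speed of each of roll1, roll2, roll3, roll4, roll5 below 0.03 m/s and x of roll2 in the frame of case between -0.07 and 0.07 m and y of roll2 in the frame of case between -0.135 and 0.135 m and x of roll3 in the frame of case between -0.07 and 0.07 m and y of roll3 in the frame of case between -0.135 and 0.135 m and x of roll4 in the frame of case between -0.07 and 0.07 m and y of roll4 in the frame of case between -0.135 and 0.135 m and x of roll5 in the frame of case between -0.07 and 0.07 m and y of roll5 in the frame of case between -0.135 and 0.135 m and value of joint lid below 0.04 rad and value of joint latch below 0.12 rad); the robot touches nothing.
It fails at once if the tube rack is pushed more than 4 cm or tipped over (distance of tube_rack from where it was at the start of the episode above 0.04 m or angle between tube_rack's own z axis and vertical above 0.6 rad).
It fails at once if the dish is pushed more than 4 cm or tipped over (distance of dish from where it was at the start of the episode above 0.04 m or angle between dish's own z axis and vertical above 0.6 rad).
It fails at once if the reagent is pushed more than 4 cm or tipped over (distance of reagent from where it was at the start of the episode above 0.04 m or angle between reagent's own z axis and vertical above 0.6 rad).
It fails at once if the jar is pushed more than 4 cm or tipped over (distance of jar from where it was at the start of the episode above 0.04 m or angle between jar's own z axis and vertical above 0.6 rad).
It fails at once if the slide box is pushed more than 4 cm or tipped over (distance of slide_box from where it was at the start of the episode above 0.04 m or angle between slide_box's own z axis and vertical above 0.6 rad).
Of roll1, roll2, roll3, roll5 only 2 to 4 are there at a start; the rules pass over those that are not, and their reading is None.
At some moment in a run one of roll4, roll5 may be knocked a few centimetres aside while the robot is not near it.
It also fails if it takes over 210 s, if anything falls off the work surface, if the arm or the gripper's body presses on something with over 40 N, if the wrist force passes 120 N, or if a joint passes its speed limit or range.

## Robot

A 6-joint arm with a two-finger parallel gripper is mounted at the origin on the work surface. World frame = base frame: x ahead of the robot, y to its left, z up, the work surface at z = 0. Lengths are in m, angles in rad, forces in N, time in s.
With the tool pointing down it reaches from about 0.25 to 0.775 m from the base axis. Payload 4 kg.
Tool frame: the origin (TCP) lies midway between the tips of the shut fingers; the grasp point (between the pads) lies 19 mm behind it; z points along the fingers, y is the line along which they close (so a half turn about z gives the same grasp; the last joint's range is limited). The gripper opens to 85 mm and grips with 20 to 120 N. Pads are 22 mm wide; open, the fingers measure 114 mm over their backs; the gripper's body (76 mm by 85 mm) begins 54 mm behind the grasp point. The pads swing forward as they close: fully open they stand 13 mm farther back than shut.
Start: joints at [-1.352, 0.087, 1.371, -0, 1.684, -0.103], TCP at [0.174, -0.522, 0.231] pointing down, gripper open.
Joint ranges: [-3.1, 3.1], [-0.76, 2.03], [0.27, 2.55], [-1.08, 4.22], [0.17, 2.65], [-2.57, 2.57]. Speed limits (rad/s): [2.79, 2.79, 3.14, 3.14, 3.14, 3.14].

## Interface

Orientations are given as a unit quaternion [w, x, y, z].
In Python, from station import readout, cams, arm gives the robot as it stands.
- The arm moves only by the shell command python3 -m handwheel 'ROWS' [FORCE]. ROWS is JSON, a list of rows, each a list of 7 numbers: the opening, from -1 (shut) to 1 (fully open), then the shift along the tool's x, y, z in units of 40 mm (1.0 is 40 mm), then the turn, a rotation vector about the tool's x, y, z in units of 4 degrees (1.0 is 4 degrees). In form: [[hand, tx, ty, tz, ax, ay, az], ...]. A call has 1 to 20 rows; each row shifts and turns the commanded pose from where the row before left it, along the tool's axes as they then stand; what a row does not reach is not made up. A row lasts 1/12 s, in which the tool goes at most 41.7 mm and 7.16 degrees, less where a joint would pass 70% of its speed; a pose out of reach is approached as far as the arm can. A call with a number of a shift or a turn outside -1 to 1 is refused whole. A call with a gripper value outside its range is refused whole. The fingers move at their own pace and stop on an object; FORCE is the grip in N (left out, the last holds). Time passes only in rows, so rows that do not move let the fingers close. It gives the time, the measured TCP pose, the force, the opening and the grip force at its end, in the units of the state.
- readout.sense(): the state, without advancing time (a new reading comes with each control period).
- cams.read_camera(name): name is "scene" or "top" or "wrist"; returns a dict with "frame" (420x560x3 uint8, red, green, blue), "range_z" (420x560 float32, m along the optical axis (not along the pixel's ray), 0 where there is no reading), "camera_matrix" (3x3 intrinsics, pixels), "R" (3x3) and "t" (3): a world point X has camera coordinates R X + t. Camera axes: x right, y down, z forward; pixel columns grow to the right and rows downward; lengths in m; the calibration is good to about 2 mm. The wrist camera is an equidistant fisheye: a pixel r from the principal point sees the ray r / f radians off the axis. A picture is of the moment at which its call begins.
- arm.job_done(): hands the job in; it is judged then, once.
The state is a dict: "t": time; "joint_positions": joint angles; "dq": joint speeds; "tau": joint torques, N m; "eef_pos": TCP position; "tcp_rot": TCP orientation; "ft_force": force on the tool from outside, world axes, zero at the start; "wrist_torque": the same for the moment, N m; "width": opening from 0.0 (shut) to 1.0 (fully open); "grasp_force": force on a finger pad.
Only numpy, scipy, OpenCV 4.12 (cv2) and the standard library are available. Lean on these libraries where they do the work, as an engineer would, in place of code of your own. Each camera call takes 0.05 s, during which the arm holds its last target. There are 200 camera calls.

## Working session

There is one attempt and no reset: what is moved stays moved. The work goes in short steps, Python scripts to look and compute and a shell command to move; the robot and the scene stay as the last step left them, time stands still between calls to the robot, and variables do not carry over. Pictures are saved under pics/ and viewed, at most 14 in all, crops included, and the job is handed in when it is done.

```bash
ls; mkdir -p pics
cat > h.py <<'E'
import numpy as np,cv2
from station import readout,cams,arm
from scipy.spatial.transform import Rotation as Ro
def pts(d,us,vs):
    K=d["camera_matrix"];z=d["range_z"][vs,us]
    p=np.stack([(us-K[0,2])/K[0,0]*z,(vs-K[1,2])/K[1,1]*z,z],-1)
    return (p-d["t"])@d["R"]
def cloud(d):
    h,w=d["range_z"].shape
    v,u=np.mgrid[:h,:w]
    return pts(d,u,v)
def save(n,f): cv2.imwrite('pics/'+n+'.png',f[...,::-1])
def st():
    s=readout.sense();q=s["tcp_rot"]
    R=Ro.from_quat([q[1],q[2],q[3],q[0]]).as_matrix()
    return s,np.array(s["eef_pos"]),R
def to(target):
    """shift (units) in tool axes to reach world target TCP"""
    s,p,R=st();return np.round(R.T@(np.array(target)-p)/.04,2)
E
python3 - <<'E'
from h import *
for n in("top","scene"):
    d=cams.read_camera(n);np.savez('/tmp/'+n,**d);save(n+'0',d["frame"])
    print(n,d["camera_matrix"].tolist(),d["R"].round(3).tolist(),d["t"])
s,p,R=st();print(p,R.round(3).tolist(),s["t"],s["width"])
E
```

```text
pics
top [[508.1722432965936, 0.0, 272.62140965971895], [0.0, 508.1722432965936, 211.46953324018676], [0.0, 0.0, 1.0]] [[0.006, -1.0, -0.009], [-0.992, -0.005, -0.123], [0.123, 0.009, -0.992]] [0.0273005  0.58451967 1.46521596]
scene [[512.8665856931029, 0.0, 282.7395992169983], [0.0, 512.8665856931029, 206.84412827552418], [0.0, 0.0, 1.0]] [[0.525, 0.851, 0.012], [0.564, -0.337, -0.753], [-0.637, 0.403, -0.657]] [-0.34652368 -0.23130675  1.71619366]
[ 0.17385803 -0.52132964  0.23024679] [[0.949, 0.316, -0.0], [0.316, -0.949, 0.002], [0.0, -0.002, -1.0]] 0.1 0.9996527712993144
```

View pics/top0.png

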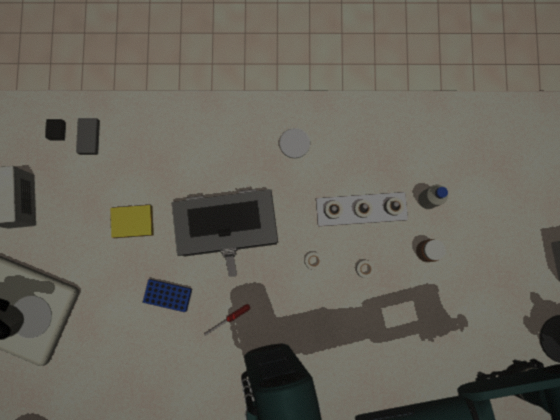

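View pics/scene0.png

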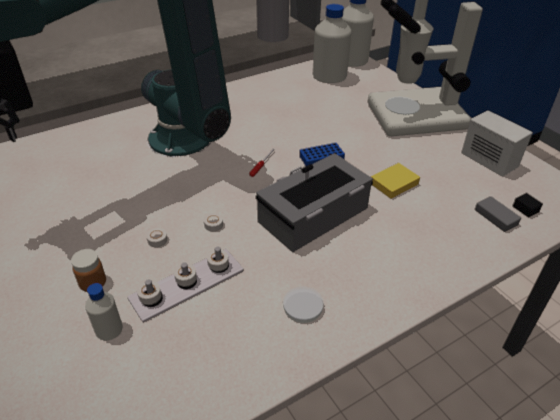

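The top view shows the case at (225,220) with its latch at (231,262) and three rolls on the rack spindles at (333,209), (362,208) and (395,206). Two more rolls are on the bench at (312,259) and (363,267), so all five are present.

```bash
cat > m.py <<'E'
from h import *
d=dict(np.load('/tmp/top.npz'));C=cloud(d)
def reg(u0,u1,v0,v1,z0,z1):
    P=C[v0:v1,u0:u1].reshape(-1,3);return P[(P[:,2]>z0)&(P[:,2]<z1)]
def rect(P):
    r=cv2.minAreaRect((P[:,:2]*1000).astype(np.float32));return r,len(P),np.median(P[:,2])
print('case',rect(reg(165,285,180,262,.09,.12)))
print('knob',rect(reg(165,285,180,262,.128,.17)))
print('latch',rect(reg(218,245,250,280,.02,.09)))
print('rackplate',rect(reg(310,415,185,232,.007,.016)))
for n,b in dict(s1=(320,346,195,222),s2=(350,375,195,222),s3=(383,408,192,220)).items():
    print(n,rect(reg(*b,.036,.055)),'spin',reg(*b,.06,.09).mean(0))
for n,b in dict(b1=(300,325,246,273),b2=(350,377,254,282)).items():
    print(n,rect(reg(*b,.014,.03)))
for n,b in dict(dish=(275,315,125,162),reag=(410,455,178,212),jar=(410,445,230,265),tube=(138,195,273,315),slide=(105,158,200,242),driver=(200,255,300,340)).items():
    print(n,rect(reg(*b,.012,.2)),reg(*b,.004,.2)[:,2].max())
E
python3 m.py
```

```text
case (((545.5140991210938, 166.83416748046875), (169.69342041015625, 286.5201721191406), 7.814630031585693), 5490, np.float64(0.10655403898508403))
knob (((511.2192077636719, 162.13548278808594), (15.255109786987305, 32.11043167114258), 9.167494773864746), 70, np.float64(0.14662147371752376))
latch (((431.5090637207031, 161.01527404785156), (75.22119903564453, 56.16663360595703), 2.625379800796509), 232, np.float64(0.06011899029552262))
rackplate (((610.9695434570312, -243.5832977294922), (131.25933837890625, 288.1841125488281), 5.226070404052734), 1045, np.float64(0.009673167400828351))
s1 (((591.2905883789062, -149.20457458496094), (49.94721984863281, 48.7297477722168), 44.52662658691406), 173, np.float64(0.041853579721124454)) spin [ 0.59080582 -0.14602643  0.06918648]
s2 (((595.2178344726562, -236.4369659423828), (50.741817474365234, 50.11471939086914), 78.01686096191406), 177, np.float64(0.04168311023629596)) spin [ 0.59744949 -0.23489041  0.06995373]
s3 (((602.0696411132812, -328.26092529296875), (50.522499084472656, 48.69877624511719), 83.60435485839844), 187, np.float64(0.042
[... 655 characters left out ...]
2162173)) 0.14356394049697008
jar (((472.3679504394531, -425.85467529296875), (62.344139099121094, 61.49222946166992), 47.62151336669922), 528, np.float64(0.08089779348340746)) 0.09202810145645528
tube (((336.9891357421875, 339.9403076171875), (131.5374755859375, 70.77328491210938), 77.6052017211914), 1101, np.float64(0.028051065955493358)) 0.03728770197276806
slide (((552.296630859375, 448.1966857910156), (97.72293853759766, 131.1243133544922), 4.428488731384277), 1257, np.float64(0.027837759882965267)) 0.04017702796779816
driver (((266.15228271484375, 164.35504150390625), (18.946548461914062, 151.728271484375), 32.97211837768555), 170, np.float64(0.016260853714376886)) 0.025037627122232765
```

```bash
cat >> m.py <<'E'
print('----')
P=reg(165,285,180,262,.098,.114)
for lim in range(3):
    c=np.array([.5455,.1668]) if lim==0 else c
    q=P[:,:2]-c
    a=np.deg2rad(7.5) if lim==0 else a
    e=np.stack([q@[np.cos(a),np.sin(a)],q@[-np.sin(a),np.cos(a)]],1)
    # edges by bins
    def edge(k,s):
        o=1-k;X=[];Y=[]
        L=.11 if k==0 else .055
        for b in np.linspace(-L,L,23):
            m=abs(e[:,o]-b)<.005
            if m.sum()>3: X.append(b);Y.append((s*e[m,k]).max()*s)
        X,Y=np.array(X),np.array(Y);g=abs(Y-np.median(Y))<.006
        f=np.polyfit(X[g],Y[g],1);return f
    E=[edge(0,-1),edge(0,1),edge(1,-1),edge(1,1)]
    print(np.rad2deg(a),c,[x.round(4) for x in E])
    da=(-E[0][0]-E[1][0]+E[2][0]+E[3][0])/4
    dc=np.array([(E[0][1]+E[1][1])/2,(E[2][1]+E[3][1])/2])
    c=c+np.array([[np.cos(a),-np.sin(a)],[np.sin(a),np.cos(a)]])@dc;a=a+da
E
python3 m.py | sed -n '/----/,$p'
```

```text
----
7.499999999999999 [0.5455 0.1668] [array([-0.0035, -0.0748]), array([0.0007, 0.0798]), array([ 0.007 , -0.1414]), array([0.0056, 0.1415])]
7.719478412022555 [0.54800227 0.16716585] [array([ 0.0005, -0.0773]), array([0.0033, 0.0779]), array([ 0.0026, -0.1414]), array([0.0061, 0.1414])]
7.790461694885766 [0.54827546 0.16720617] [array([ 0.0017, -0.0776]), array([0.0045, 0.0776]), array([ 0.0036, -0.1415]), array([0.0049, 0.1414])]
```

```bash
cat >> h.py <<'E'
A=np.deg2rad(7.7);CC=np.array([.546,.167])
def cw(x,y,z): return np.array([CC[0]+x*np.cos(A)-y*np.sin(A),CC[1]+x*np.sin(A)+y*np.cos(A),z])
def yaw(R): return np.rad2deg(np.arctan2(R[1,0],R[0,0]))
def rep():
    s,p,R=st();d=p[:2]-CC
    print('t',round(s["t"],2),'tcp',p.round(4),'case',(d@[np.cos(A),np.sin(A)]).round(4),(d@[-np.sin(A),np.cos(A)]).round(4),'yaw',yaw(R).round(2),'tilt',R[:,2].round(3),'w',round(s["width"],3),'gf',s["grasp_force"],'F',np.round(s["ft_force"],1))
E
python3 -m handwheel '[[1,0,0,0,0,0,0.9],[1,0,0,0,0,0,0.9],[1,0,0,0,0,0,0.88],[1,0,0,0,0,0,0],[1,0,0,0,0,0,0]]'
python3 -c "
from h import *
rep();print(to(cw(-.142,0,.20)),to(cw(-.142,0,.022)))"
```

```text
t: 0.52
eef_pos: [0.1739, -0.5215, 0.2308]
tcp_rot: [-0.0, 0.998, 0.068, -0.0]
ft_force: [0.4, -0.4, -0.2]
width: 1.001
grasp_force: 0.0
t 0.52 tcp [ 0.1739 -0.5215  0.2308] case -0.461 -0.6325 yaw 7.81 tilt [-0.     0.001 -1.   ] w 1.001 gf 0.0 F [ 0.4 -0.4 -0.2]
[  8.   -15.8    0.78] [  8.   -15.79   5.23]
```

```bash
python3 -m handwheel '[[1,0.42,-0.83,0.04,0,0,0],[1,0.42,-0.83,0.04,0,0,0],[1,0.42,-0.83,0.04,0,0,0],[1,0.42,-0.83,0.04,0,0,0],[1,0.42,-0.83,0.04,0,0,0],[1,0.42,-0.83,0.04,0,0,0],[1,0.42,-0.83,0.04,0,0,0],[1,0.42,-0.83,0.04,0,0,0],[1,0.42,-0.83,0.04,0,0,0],[1,0.42,-0.83,0.04,0,0,0],[1,0.42,-0.83,0.04,0,0,0],[1,0.42,-0.83,0.04,0,0,0],[1,0.42,-0.83,0.04,0,0,0],[1,0.42,-0.83,0.04,0,0,0],[1,0.42,-0.83,0.04,0,0,0],[1,0.42,-0.83,0.04,0,0,0],[1,0.42,-0.83,0.04,0,0,0],[1,0.42,-0.83,0.04,0,0,0],[1,0.42,-0.83,0.04,0,0,0]]' >/dev/null
python3 -m handwheel '[[0.3,0,0,0,0,0,0],[0.3,0,0,0,0,0,0],[0.3,0,0,0,0,0,0],[0.3,0,0,0,0,0,0]]' >/dev/null
python3 - <<'E'
from h import *
rep();print(to(cw(-.142,0,.20)),to(cw(-.142,0,.022)))
d=cams.read_camera("wrist");np.savez('/tmp/wrist',**d);save('w1',d["frame"]);print(d["camera_matrix"])
for n,p in dict(grip=cw(-.142,0,.041),end=cw(-.152,0,.034),piv=cw(-.093,0,.075),knob=cw(-.035,0,.15)).items():
    c=d["R"]@p+d["t"];th=np.arctan2(np.hypot(*c[:2]),c[2]);K=d["camera_matrix"];u=c[:2]/np.hypot(*c[:2])*th*K[0,0]+K[:2,2];print(n,u.round(1))
E
```

```text
t 2.43 tcp [0.4053 0.1451 0.2009] case -0.1423 -0.0029 yaw 7.66 tilt [-0.    -0.001 -1.   ] w 0.652 gf 0.0 F [-0.  -0.1  0.8]
[ 0.01 -0.07  0.02] [ 0.01 -0.07  4.47]
[[325.1922621    0.         285.29882429]
 [  0.         325.1922621  204.16564448]
 [  0.           0.           1.        ]]
grip [282.3 183.7]
end [282.4 191.7]
piv [281.8 136.7]
knob [280.5  53.7]
```

View pics/w1.png

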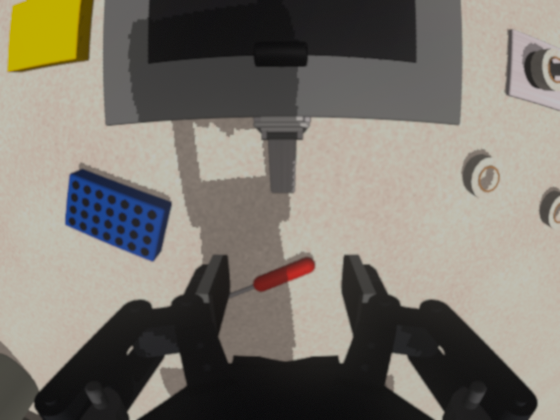

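```bash
python3 - <<'E'
from h import *
d=np.load('/tmp/wrist.npz');print(-d["R"].T@d["t"],d["R"].round(2))
E
python3 -m handwheel '[[0.0,0,-0.07,0.9,0,0,0],[0.0,0,0,0.9,0,0,0],[0.0,0,0,0.9,0,0,0],[0.0,0,0,0,0,0,0],[0,0,0,0,0,0,0]]' 40; python3 -c "
from h import *
rep();print(to(cw(-.142,0,.022)))"
```

```text
[0.48327381 0.15622062 0.34387676] [[ 0.13 -0.99  0.  ]
 [-0.94 -0.13  0.31]
 [-0.31 -0.04 -0.95]]
t: 2.9
eef_pos: [0.4035, 0.1475, 0.0915]
tcp_rot: [0.0, 0.998, 0.066, -0.002]
ft_force: [0.3, 0.7, 0.2]
width: 0.501
grasp_force: 0.0
t 2.9 tcp [0.4035 0.1475 0.0915] case -0.1438 -0.0002 yaw 7.61 tilt [-0.005 -0.001 -1.   ] w 0.501 gf 0.0 F [0.3 0.7 0.2]
[ 0.05 -0.01  1.74]
```

```bash
python3 -c "
from h import *
print(np.round(readout.sense()['joint_positions'],3))"
```

```text
[ 0.219 -0.108  1.847 -0.     1.408  1.657]
```

```bash
python3 -m handwheel '[[0,0,0,-0.8,0,0,0],[0,0,0,-0.8,0,0,0],[0,0,0,0,0,0,-1],[0,0,0,0,0,0,-1],[0,0,0,0,0,0,-1],[0,0,0,0,0,0,-1],[0,0,0,0,0,0,-1],[0,0,0,0,0,0,-1],[0,0,0,0,0,0,-1],[0,0,0,0,0,0,-1],[0,0,0,0,0,0,-1],[0,0,0,0,0,0,-1],[0,0,0,0,0,0,-1],[0,0,0,0,0,0,-1],[0,0,0,0,0,0,-1],[0,0,0,0,0,0,-1],[0,0,0,0,0,0,-1],[0,0,0,0,0,0,-1],[0,0,0,0,0,0,-1],[0,0,0,0,0,0,-1]]' >/dev/null
python3 -m handwheel '[[0,0,0,0,0,0,-1],[0,0,0,0,0,0,-1],[0,0,0,0,0,0,-1],[0,0,0,0,0,0,-1],[0,0,0,0,0,0,-1],[0,0,0,0,0,0,-1],[0,0,0,0,0,0,-1],[0,0,0,0,0,0,-1],[0,0,0,0,0,0,-1],[0,0,0,0,0,0,-1],[0,0,0,0,0,0,-1],[0,0,0,0,0,0,-1],[0,0,0,0,0,0,-1],[0,0,0,0,0,0,-1],[0,0,0,0,0,0,-1],[0,0,0,0,0,0,-1],[0,0,0,0,0,0,-1],[0,0,0,0,0,0,-1],[0,0,0,0,0,0,-1],[0,0,0,0,0,0,-1]]' >/dev/null
python3 -m handwheel '[[0,0,0,0,0,0,-1],[0,0,0,0,0,0,-1],[0,0,0,0,0,0,-1],[0,0,0,0,0,0,-1],[0,0,0,0,0,0,-1],[0,0,0,0,0,0,-1],[0,0,0,0,0,0,-1],[0,0,0,0,0,0,0],[0,0,0,0,0,0,0]]' >/dev/null
python3 -c "
from h import *
rep();print(to(cw(-.142,0,.022)))"
```

```text
t 6.98 tcp [0.4068 0.1489 0.1601] case -0.1404 0.0007 yaw -172.43 tilt [ 0.006  0.001 -1.   ] w 0.495 gf 0.0 F [ 1.2 -0.6  0.1]
[ 0.06 -0.02  3.45]
```

```bash
python3 -m handwheel '[[0,0.03,0,0.8,0,0,0],[0,0,0,0.8,0,0,0],[0,0,0,0.8,0,0,0],[0,0,0,0.6,0,0,0],[0,0,0,0.4,0,0,0],[0,0,0,0,0,0,0],[-1,0,0,0,0,0,0],[-1,0,0,0,0,0,0],[-1,0,0,0,0,0,0],[-1,0,0,0,0,0,0],[-1,0,0,0,0,0,0],[-1,0,0,0,0,0,0],[-1,0,0,0,0,0,0],[-1,0,0,0,0,0,0]]' 30
python3 -c "
from h import *
rep()
import math
for a in (0,.2,.4,.6,.8,1.0,1.2,1.4,1.6,1.8):
    th=math.radians(-35)+a; print(a,round((-60*math.cos(th)+60*math.cos(math.radians(-35)))/40,2),round((60*math.sin(th)-60*math.sin(math.radians(-35)))/40,2))"
```

```text
t: 8.15
eef_pos: [0.4053, 0.1481, 0.0225]
tcp_rot: [0.002, -0.067, 0.998, -0.001]
ft_force: [0.8, -4.8, 1.6]
width: 0.271
grasp_force: 31.2
t 8.15 tcp [0.4053 0.1481 0.0225] case -0.1419 0.0001 yaw -172.3 tilt [ 0.003 -0.001 -1.   ] w 0.271 gf 31.184903383255005 F [ 0.8 -4.8  1.6]
0 0.0 0.0
0.2 -0.15 0.26
0.4 -0.24 0.55
0.6 -0.27 0.84
0.8 -0.24 1.14
1.0 -0.16 1.43
1.2 -0.02 1.69
1.4 0.17 1.92
1.6 0.4 2.11
1.8 0.67 2.25
```

```bash
python3 -m handwheel '[[-1,0.08,0,-0.13,0,0,0],[-1,0.07,0,-0.13,0,0,0],[-1,0.05,0,-0.14,0,0,0],[-1,0.04,0,-0.15,0,0,0],[-1,0.02,0,-0.15,0,0,0],[-1,0.01,0,-0.14,0,0,0],[-1,-0.01,0,-0.15,0,0,0],[-1,-0.02,0,-0.15,0,0,0],[-1,-0.03,0,-0.15,0,0,0],[-1,-0.05,0,-0.14,0,0,0],[-1,-0.06,0,-0.13,0,0,0],[-1,-0.08,0,-0.13,0,0,0],[-1,-0.09,0,-0.12,0,0,0],[-1,-0.1,0,-0.11,0,0,0],[-1,-0.11,0,-0.1,0,0,0],[-1,-0.12,0,-0.09,0,0,0],[-1,-0.2,0,-0.1,0,0,0],[-1,0,0,0,0,0,0],[-1,0,0,0,0,0,0]]'
python3 - <<'E'
from h import *
rep()
d=cams.read_camera("top");f=d["frame"];print(1)
C=cloud(d);P=C[225:285,215:250].reshape(-1,3);P=P[(P[:,2]>.03)&(P[:,2]<.15)]
d=cams.read_camera("scene");save('s2',cv2.resize(d["frame"][120:300,200:440],None,fx=3,fy=3))
E
```

```text
t: 9.73
eef_pos: [0.427, 0.1511, 0.1102]
tcp_rot: [-0.001, -0.067, 0.998, -0.001]
ft_force: [-3.2, -6.0, 2.4]
width: 0.273
grasp_force: 30.6
t 9.73 tcp [0.427  0.1511 0.1102] case -0.1201 0.0002 yaw -172.29 tilt [-0.002 -0.002 -1.   ] w 0.273 gf 30.561309456825256 F [-3.2 -6.   2.4]
1
```

View pics/s2.png

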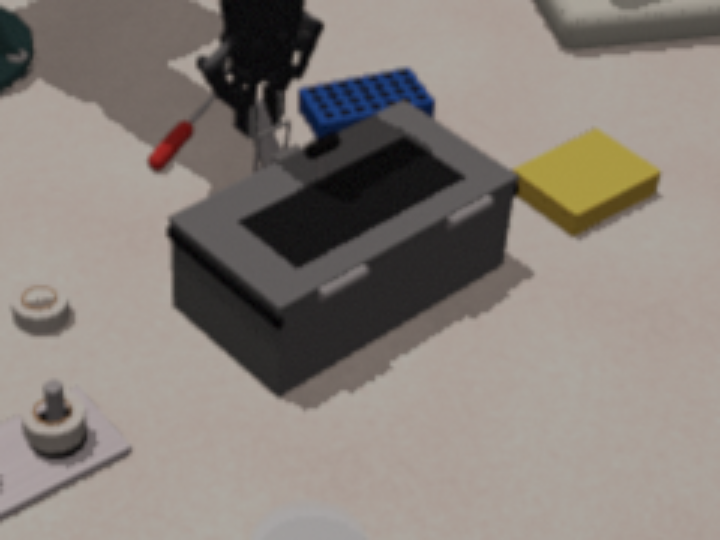

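```bash
python3 -m handwheel '[[0,0,0,0,0,0,0],[0,0,0,0,0,0,0],[0,0,0,0,0,0,0],[0,0,0,0,0,0,0],[0,0,0,-0.7,0,0,0],[0,0,0,-0.7,0,0,0],[0,0,0,-0.6,0,0,0],[0,-0.7,0,0,0,0,0],[0,-0.7,0,0,0,0,0],[0,-0.7,0,0,0,0,0],[0,0,0,0,0,0,0],[0,0,0,0,0,0,0]]'
python3 -c "
from h import *
rep();print(to(cw(-.035,0,.123)))"
```

```text
t: 10.83
eef_pos: [0.5115, 0.1635, 0.1885]
tcp_rot: [-0.001, -0.067, 0.998, 0.0]
ft_force: [0.1, -0.5, -1.0]
width: 0.504
grasp_force: 0.0
t 10.83 tcp [0.5115 0.1635 0.1885] case -0.0346 0.0012 yaw -172.29 tilt [-0.002  0.    -1.   ] w 0.504 gf 0.0 F [ 0.1 -0.5 -1. ]
[ 0.01 -0.03  1.64]
```

```bash
python3 -m handwheel '[[0,0,-0.03,0.6,0,0,0],[0,0,0,0.6,0,0,0],[0,0,0,0.44,0,0,0],[0,0,0,0,0,0,0],[-1,0,0,0,0,0,0],[-1,0,0,0,0,0,0],[-1,0,0,0,0,0,0],[-1,0,0,0,0,0,0],[-1,0,0,0,0,0,0],[-1,0,0,0,0,0,0],[-1,0,0,0,0,0,0]]' 45
python3 -c "
from h import *
rep()
import math
pr=None
for i in range(0,18):
    th=math.radians(20.9)+i*.1; c=(-117.7*math.cos(th)/40,117.7*math.sin(th)/40)
    if pr: print(round(i*.1,1),'tx',round(pr[0]-c[0],2),'tz',round(pr[1]-c[1],2))
    pr=c"
```

```text
t: 11.75
eef_pos: [0.51, 0.1621, 0.1241]
tcp_rot: [-0.001, -0.067, 0.998, -0.0]
ft_force: [-5.3, -0.8, -2.4]
width: 0.366
grasp_force: 45.4
t 11.75 tcp [0.51   0.1621 0.1241] case -0.0363 -0.0001 yaw -172.27 tilt [-0.002 -0.    -1.   ] w 0.366 gf 45.357797741889954 F [-5.3 -0.8 -2.4]
0.1 tx -0.12 tz -0.27
0.2 tx -0.14 tz -0.26
0.3 tx -0.17 tz -0.24
0.4 tx -0.19 tz -0.22
0.5 tx -0.21 tz -0.2
0.6 tx -0.23 tz -0.18
0.7 tx -0.25 tz -0.16
0.8 tx -0.26 tz -0.13
0.9 tx -0.28 tz -0.1
1.0 tx -0.28 tz -0.07
1.1 tx -0.29 tz -0.05
1.2 tx -0.29 tz -0.02
1.3 tx -0.29 tz 0.01
1.4 tx -0.29 tz 0.04
1.5 tx -0.29 tz 0.07
1.6 tx -0.28 tz 0.1
1.7 tx -0.27 tz 0.13
```

```bash
python3 -m handwheel '[[-1,-0.12,0,-0.27,0,0,0],[-1,-0.14,0,-0.26,0,0,0],[-1,-0.17,0,-0.24,0,0,0],[-1,-0.19,0,-0.22,0,0,0],[-1,-0.21,0,-0.2,0,0,0],[-1,0,0,0,0,0,0]]'
python3 -c "
from h import *
rep()"
```

```text
t: 12.25
eef_pos: [0.5449, 0.1668, 0.1723]
tcp_rot: [0.0, -0.067, 0.998, 0.0]
ft_force: [-2.1, -0.4, -0.6]
width: 0.366
grasp_force: 46.8
t 12.25 tcp [0.5449 0.1668 0.1723] case -0.0011 -0.0001 yaw -172.28 tilt [ 0.001  0.    -1.   ] w 0.366 gf 46.841561794281006 F [-2.1 -0.4 -0.6]
```

```bash
python3 -m handwheel '[[-1,-0.23,0,-0.18,0,0,0],[-1,-0.25,0,-0.16,0,0,0],[-1,-0.26,0,-0.13,0,0,0],[-1,-0.28,0,-0.1,0,0,0],[-1,-0.28,0,-0.07,0,0,0],[-1,-0.29,0,-0.05,0,0,0],[-1,-0.29,0,-0.02,0,0,0],[-1,-0.29,0,0.01,0,0,0],[-1,-0.29,0,0.04,0,0,0],[-1,-0.29,0,0.07,0,0,0],[-1,-0.28,0,0.1,0,0,0],[-1,-0.1,0,0.05,0,0,0],[-1,0,0,0,0,0,0],[-1,0,0,0,0,0,0]]'
python3 - <<'E'
from h import *
rep()
d=cams.read_camera("scene");save('s3',cv2.resize(d["frame"][80:300,170:440],None,fx=2.5,fy=2.5))
E
```

```text
t: 13.42
eef_pos: [0.6704, 0.1837, 0.1919]
tcp_rot: [0.004, -0.067, 0.998, 0.0]
ft_force: [2.6, 1.0, 4.4]
width: 0.359
grasp_force: 44.7
t 13.42 tcp [0.6704 0.1837 0.1919] case 0.1255 -0.0001 yaw -172.3 tilt [ 0.008  0.001 -1.   ] w 0.359 gf 44.65877652168274 F [2.6 1.  4.4]
```

View pics/s3.png

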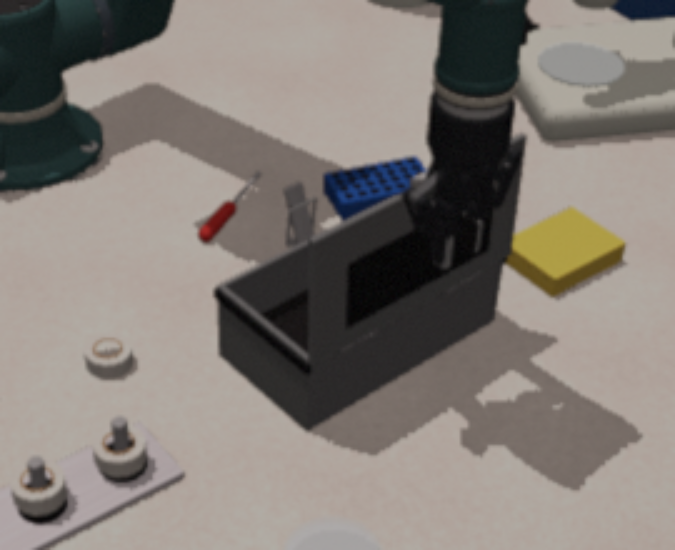

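```bash
python3 -m handwheel '[[0.5,0,0,0,0,0,0],[0.5,0,0,0,0,0,0],[0.5,0,0,0,0,0,0],[0.5,0,0,0,0,0,0],[0.5,0,0,0,0,0,0],[0.5,0,0,-0.5,0,0,0],[0.5,0,0,-0.8,0,0,0],[0.5,0,0,-0.8,0,0,0],[0.5,0,0,-0.5,0,0,0],[0.5,0,0,0,0,0,0],[0.5,0,0,0,0,0,0]]'
python3 -c "
from h import *
rep();print(to([.591,-.149,.29]))"
```

```text
t: 14.38
eef_pos: [0.6687, 0.1835, 0.295]
tcp_rot: [0.002, -0.067, 0.998, 0.0]
ft_force: [-0.0, 0.5, 0.1]
width: 0.751
grasp_force: 0.0
t 14.38 tcp [0.6687 0.1835 0.295 ] case 0.1238 -0.0001 yaw -172.28 tilt [ 0.004  0.001 -1.   ] w 0.751 gf 0.0 F [-0.   0.5  0.1]
[ 3.04 -7.98  0.11]
```

```bash
python3 -m handwheel '[[0.5,0.34,-0.88,0,0,0,0],[0.5,0.34,-0.89,0,0,0,0],[0.5,0.34,-0.89,0,0,0,0],[0.5,0.34,-0.89,0,0,0,0],[0.5,0.34,-0.89,0,0,0,0],[0.5,0.34,-0.89,0,0,0,0],[0.5,0.34,-0.89,0.5,0,0,0],[0.5,0.34,-0.89,0.8,0,0,0],[0.5,0.34,-0.88,0.8,0,0,0],[0.5,0,0,0.8,0,0,0],[0.5,0,0,0.8,0,0,0],[0.5,0,0,0.5,0,0,0],[0.5,0,0,0,0,0,0],[0.5,0,0,0,0,0,0]]'
python3 - <<'E'
from h import *
rep();print(to([.591,-.149,.02]))
d=cams.read_camera("wrist");save('w4',d["frame"])
E
```

```text
t: 15.55
eef_pos: [0.5909, -0.1362, 0.1325]
tcp_rot: [-0.003, -0.067, 0.998, 0.001]
ft_force: [-0.3, 1.0, 0.9]
width: 0.749
grasp_force: 0.0
t 15.55 tcp [ 0.5909 -0.1362  0.1325] case 0.0039 -0.3065 yaw -172.29 tilt [-0.006  0.002 -1.   ] w 0.749 gf 0.0 F [-0.3  1.   0.9]
[ 0.02 -0.33  2.81]
```

View pics/w4.png

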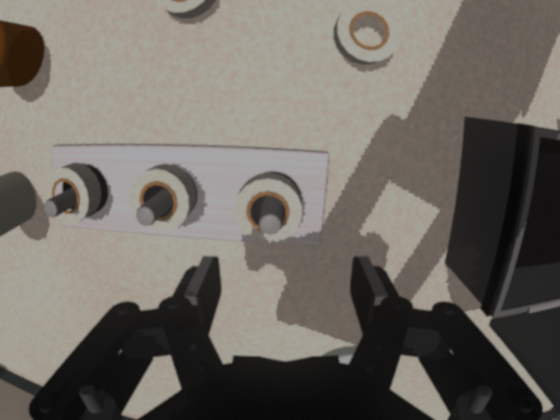

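```bash
python3 -m handwheel '[[0.5,0.02,-0.33,0,0,0,0],[0.5,0,0,0.7,0,0,0],[0.5,0,0,0.7,0,0,0],[0.5,0,0,0.7,0,0,0],[0.5,0,0,0.5,0,0,0],[0.5,0,0,0.21,0,0,0],[0.5,0,0,0,0,0,0],[-1,0,0,0,0,0,0],[-1,0,0,0,0,0,0],[-1,0,0,0,0,0,0],[-1,0,0,0,0,0,0],[-1,0,0,0,0,0,0],[-1,0,0,0,0,0,0]]' 40
python3 -c "
from h import *
rep()"
```

```text
t: 16.68
eef_pos: [0.5957, -0.1507, 0.0261]
tcp_rot: [0.002, -0.067, 0.998, -0.001]
ft_force: [0.2, -0.2, 6.8]
width: 0.556
grasp_force: 41.6
t 16.68 tcp [ 0.5957 -0.1507  0.0261] case 0.0067 -0.3215 yaw -172.28 tilt [ 0.005 -0.002 -1.   ] w 0.556 gf 41.63529932498932 F [ 0.2 -0.2  6.8]
```

```bash
python3 -m handwheel '[[-1,0,0,-0.1,0,0,0],[-1,0,0,-0.1,0,0,0],[-1,0,0,-0.2,0,0,0],[-1,0,0,0,0,0,0]]'
python3 - <<'E'
from h import *
rep()
d=cams.read_camera("scene");save('s4',cv2.resize(d["frame"][200:330,110:270],None,fx=4,fy=4))
E
```

```text
t: 17.02
eef_pos: [0.5945, -0.1501, 0.0409]
tcp_rot: [0.001, -0.067, 0.998, -0.0]
ft_force: [1.2, -0.8, 1.3]
width: 0.551
grasp_force: 41.2
t 17.02 tcp [ 0.5945 -0.1501  0.0409] case 0.0055 -0.3208 yaw -172.28 tilt [ 0.002 -0.001 -1.   ] w 0.551 gf 41.17835998535156 F [ 1.2 -0.8  1.3]
```

View pics/s4.png

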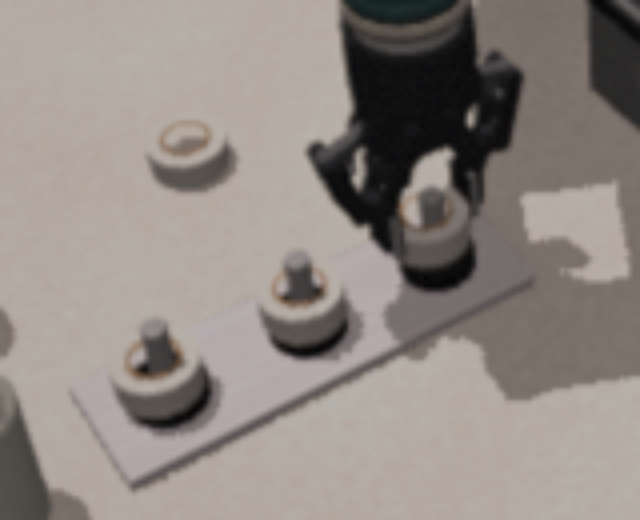

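```bash
python3 -m handwheel '[[-1,0,0,-0.4,0,0,0],[-1,0,0,-0.7,0,0,0],[-1,0,0,-0.8,0,0,0],[-1,0,0,-0.8,0,0,0],[-1,0,0,-0.5,0,0,0],[-1,0,0,0,0,0,0],[-1,0,0,0,0,0,0]]' >/dev/null
python3 - <<'E'
from h import *
rep();print(to(cw(-.03,-.08,.17)))
d=cams.read_camera("wrist");save('w5',d["frame"][150:])
E
```

```text
t 17.65 tcp [ 0.5945 -0.1502  0.1688] case 0.0055 -0.3208 yaw -172.28 tilt [ 0.003 -0.001 -1.   ] w 0.553 gf 41.3044872879982 F [ 0.2 -0.1 -2.3]
[ 0.89  6.02 -0.04]
```

View pics/w5.png

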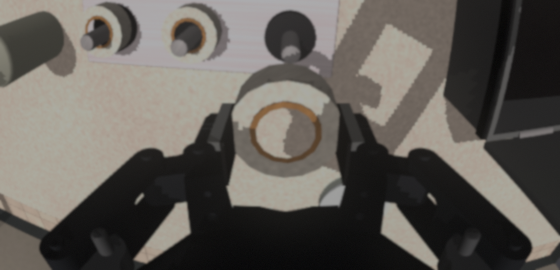

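```bash
python3 -m handwheel '[[-1,0.11,0.75,0,0,0,0],[-1,0.11,0.75,0,0,0,0],[-1,0.11,0.75,0,0,0,0],[-1,0.11,0.75,0,0,0,0],[-1,0.11,0.75,0,0,0,0],[-1,0.11,0.75,0,0,0,0],[-1,0.11,0.75,0,0,0,0],[-1,0.11,0.75,0,0,0,0],[-1,0,0,0,0,0,0],[-1,0,0,0,0,0,0],[-1,0,0,0,0,0,0]]' >/dev/null
python3 -c "
from h import *
rep();print(to(cw(-.03,-.08,.042)))"
```

```text
t 18.62 tcp [0.5258 0.0828 0.1653] case -0.0313 -0.0807 yaw -172.26 tilt [-0.004 -0.001 -1.   ] w 0.553 gf 41.419342160224915 F [-1.1  0.2 -0.7]
[-0.04  0.02  3.08]
```

```bash
python3 -m handwheel '[[-1,-0.04,0.02,0.6,0,0,0],[-1,0,0,0.7,0,0,0],[-1,0,0,0.7,0,0,0],[-1,0,0,0.5,0,0,0],[-1,0,0,0.3,0,0,0],[-1,0,0,0.15,0,0,0],[-1,0,0,0.1,0,0,0],[-1,0,0,0,0,0,0],[-1,0,0,0,0,0,0]]'
python3 -c "
from h import *
rep()"
```

```text
t: 19.37
eef_pos: [0.5301, 0.0859, 0.0472]
tcp_rot: [0.002, -0.067, 0.998, 0.002]
ft_force: [0.2, 8.4, 1.5]
width: 0.546
grasp_force: 44.8
t 19.37 tcp [0.5301 0.0859 0.0472] case -0.0266 -0.0782 yaw -172.32 tilt [ 0.004  0.005 -1.   ] w 0.546 gf 44.84387218952179 F [0.2 8.4 1.5]
```

```bash
python3 -m handwheel '[[-1,0.1,0.2,0,0,0,0],[-1,0,0,0,0,0,0],[-1,0,0,0.05,0,0,0],[-1,0,0,0,0,0,0]]'
python3 -c "
from h import *
rep();print(to(cw(-.032,-.072,.042)))"
```

```text
t: 19.7
eef_pos: [0.5228, 0.0909, 0.0427]
tcp_rot: [-0.001, -0.067, 0.998, -0.0]
ft_force: [-0.3, -1.0, -1.4]
width: 0.55
grasp_force: 44.8
t 19.7 tcp [0.5228 0.0909 0.0427] case -0.0332 -0.0723 yaw -172.31 tilt [-0.001 -0.001 -1.   ] w 0.55 gf 44.77635204792023 F [-0.3 -1.  -1.4]
[-0.03  0.01  0.02]
```

```bash
python3 -m handwheel '[[-1,0,0,0.05,0,0,0],[-1,0,0,0.05,0,0,0],[-1,0,0,0,0,0,0],[0.25,0,0,0,0,0,0],[0.25,0,0,0,0,0,0],[0.25,0,0,0,0,0,0],[0.25,0,0,0,0,0,0],[0.25,0,0,0,0,0,0]]'
python3 -m handwheel '[[0.25,0,0,-0.5,0,0,0],[0.25,0,0,-0.7,0,0,0],[0.25,0,0,-0.8,0,0,0],[0.25,0,0,-0.8,0,0,0],[0.25,0,0,-0.6,0,0,0],[0.25,0,0,0,0,0,0],[0.25,0,0,0,0,0,0]]'>/dev/null
python3 -c "
from h import *
rep();print(to([.5955,-.2365,.17]))"
```

```text
t: 20.37
eef_pos: [0.5232, 0.0916, 0.0394]
tcp_rot: [0.0, -0.067, 0.998, -0.0]
ft_force: [-0.3, 0.1, 0.0]
width: 0.627
grasp_force: 0.0
t 20.95 tcp [0.5243 0.0917 0.1777] case -0.0316 -0.0718 yaw -172.28 tilt [ 0.005  0.    -1.   ] w 0.626 gf 0.0 F [-0.1 -0.3 -0.5]
[-0.66 -8.37  0.2 ]
```

```bash
python3 -m handwheel '[[0.5,-0.05,-0.7,0,0,0,0],[0.5,-0.05,-0.7,0,0,0,0],[0.5,-0.05,-0.7,0,0,0,0],[0.5,-0.06,-0.7,0,0,0,0],[0.5,-0.06,-0.7,0,0,0,0],[0.5,-0.05,-0.7,0,0,0,0],[0.5,-0.06,-0.7,0,0,0,0],[0.5,-0.06,-0.7,0,0,0,0],[0.5,-0.06,-0.7,0,0,0,0],[0.5,-0.05,-0.7,0.3,0,0,0],[0.5,-0.05,-0.7,0.5,0,0,0],[0.5,-0.06,-0.67,0.5,0,0,0],[0.5,0,0,0,0,0,0],[0.5,0,0,0,0,0,0]]' >/dev/null
python3 -c "
from h import *
rep();print(to([.596,-.2365,.02]))"
```

```text
t 22.12 tcp [ 0.592  -0.2369  0.1186] case -0.0085 -0.4064 yaw -172.42 tilt [-0.008  0.004 -1.   ] w 0.753 gf 0.0 F [0.6 0.1 0.3]
[-0.12 -0.02  2.46]
```

```bash
python3 -m handwheel '[[0.5,-0.03,0,0.6,0,0,0],[0.5,0,0,0.7,0,0,0],[0.5,0,0,0.6,0,0,0],[0.5,0,0,0.4,0,0,0],[0.5,0,0,0.16,0,0,0],[0.5,0,0,0,0,0,0],[0.5,0,0,0,0,0,0],[-1,0,0,0,0,0,0],[-1,0,0,0,0,0,0],[-1,0,0,0,0,0,0],[-1,0,0,0,0,0,0],[-1,0,0,0,0,0,0],[-1,0,0,0,0,0,0]]'
python3 -m handwheel '[[-1,0,0,-0.3,0,0,0],[-1,0,0,-0.6,0,0,0],[-1,0,0,-0.8,0,0,0],[-1,0,0,-0.8,0,0,0],[-1,0,0,-0.8,0,0,0],[-1,0,0,-0.5,0,0,0],[-1,0,0,0,0,0,0],[-1,0,0,0,0,0,0]]'
python3 -c "
from h import *
rep();print(to(cw(-.032,.072,.17)))"
```

```text
t: 23.2
eef_pos: [0.5971, -0.237, 0.0278]
tcp_rot: [0.002, -0.067, 0.998, -0.001]
ft_force: [0.4, 0.7, 6.1]
width: 0.565
grasp_force: 41.1
t: 23.87
eef_pos: [0.5961, -0.237, 0.1793]
tcp_rot: [0.002, -0.067, 0.998, -0.001]
ft_force: [0.4, 0.8, -1.3]
width: 0.568
grasp_force: 42.3
t 23.87 tcp [ 0.5961 -0.237   0.1793] case -0.0045 -0.407 yaw -172.29 tilt [ 0.004 -0.002 -1.   ] w 0.568 gf 42.27308213710785 F [ 0.4  0.8 -1.3]
[ 0.69 11.98  0.2 ]
```

```bash
python3 -m handwheel '[[-1,0.04,0.75,0,0,0,0],[-1,0.04,0.75,0,0,0,0],[-1,0.04,0.75,0,0,0,0],[-1,0.04,0.75,0,0,0,0],[-1,0.04,0.75,0,0,0,0],[-1,0.04,0.75,0,0,0,0],[-1,0.04,0.75,0,0,0,0],[-1,0.04,0.75,0,0,0,0],[-1,0.05,0.75,0,0,0,0],[-1,0.05,0.75,0,0,0,0],[-1,0.05,0.75,0,0,0,0],[-1,0.05,0.75,0,0,0,0],[-1,0.05,0.75,0,0,0,0],[-1,0.04,0.75,0,0,0,0],[-1,0.04,0.75,0,0,0,0],[-1,0.04,0.72,0,0,0,0],[-1,0,0,0,0,0,0],[-1,0,0,0,0,0,0],[-1,0,0,0,0,0,0]]' >/dev/null
python3 -c "
from h import *
rep();print(to(cw(-.032,.072,.04)))"
```

```text
t 25.45 tcp [0.503  0.2335 0.175 ] case -0.0337 0.0717 yaw -172.27 tilt [-0.003 -0.002 -1.   ] w 0.561 gf 42.31362819671631 F [-0.4 -0.3 -0.1]
[-0.05  0.01  3.37]
```

```bash
python3 -m handwheel '[[-1,-0.02,0,0.6,0,0,0],[-1,0,0,0.7,0,0,0],[-1,0,0,0.7,0,0,0],[-1,0,0,0.6,0,0,0],[-1,0,0,0.4,0,0,0],[-1,0,0,0.2,0,0,0],[-1,0,0,0.1,0,0,0],[-1,0,0,0.05,0,0,0],[-1,0,0,0,0,0,0],[-1,0,0,0,0,0,0]]'
python3 -m handwheel '[[0.27,0,0,0,0,0,0],[0.27,0,0,0,0,0,0],[0.27,0,0,0,0,0,0],[0.27,0,0,0,0,0,0],[0.27,0,0,0,0,0,0],[0.27,0,0,-0.5,0,0,0],[0.27,0,0,-0.7,0,0,0],[0.27,0,0,-0.8,0,0,0],[0.27,0,0,-0.8,0,0,0],[0.27,0,0,-0.6,0,0,0],[0.27,0,0,0,0,0,0],[0.27,0,0,0,0,0,0]]'
python3 -c "
from h import *
rep();print(to([.603,-.327,.17]))"
```

```text
t: 26.28
eef_pos: [0.5056, 0.2344, 0.0444]
tcp_rot: [0.001, -0.067, 0.998, 0.0]
ft_force: [-0.7, 0.2, -1.1]
width: 0.565
grasp_force: 42.3
t: 27.28
eef_pos: [0.5057, 0.2348, 0.1814]
tcp_rot: [0.002, -0.067, 0.998, 0.001]
ft_force: [0.1, -0.4, -0.8]
width: 0.636
grasp_force: 0.0
t 27.28 tcp [0.5057 0.2348 0.1814] case -0.0309 0.0726 yaw -172.27 tilt [ 0.005  0.001 -1.   ] w 0.636 gf 0.0 F [ 0.1 -0.4 -0.8]
[ -0.52 -14.24   0.28]
```

```bash
python3 -m handwheel '[[0.5,-0.03,-0.75,0,0,0,0],[0.5,-0.03,-0.75,0,0,0,0],[0.5,-0.03,-0.75,0,0,0,0],[0.5,-0.03,-0.75,0,0,0,0],[0.5,-0.03,-0.75,0,0,0,0],[0.5,-0.03,-0.75,0,0,0,0],[0.5,-0.03,-0.75,0,0,0,0],[0.5,-0.03,-0.75,0,0,0,0],[0.5,-0.03,-0.75,0,0,0,0],[0.5,-0.03,-0.75,0,0,0,0],[0.5,-0.03,-0.75,0,0,0,0],[0.5,-0.03,-0.75,0,0,0,0],[0.5,-0.03,-0.75,0,0,0,0],[0.5,-0.03,-0.75,0,0,0,0],[0.5,-0.03,-0.75,0,0,0,0],[0.5,-0.03,-0.75,0,0,0,0],[0.5,-0.03,-0.75,0,0,0,0],[0.5,-0.01,-0.75,0,0,0,0],[0.5,0,-0.74,0,0,0,0],[0.5,0,0,0,0,0,0]]' >/dev/null
python3 -m handwheel '[[0.5,0,0,0.4,0,0,0],[0.5,0,0,0.5,0,0,0],[0.5,0,0,0.4,0,0,0],[0.5,0,0,0,0,0,0],[0.5,0,0,0,0,0,0]]' >/dev/null
python3 -c "
from h import *
rep();print(to([.603,-.327,.026]))"
```

```text
t 29.37 tcp [ 0.6003 -0.326   0.1238] case -0.0122 -0.4958 yaw -172.27 tilt [-0.005  0.003 -1.   ] w 0.747 gf 0.0 F [ 0.3  0.4 -0.1]
[-0.07 -0.04  2.44]
```

```bash
python3 -m handwheel '[[0.5,-0.03,-0.03,0.6,0,0,0],[0.5,0,0,0.7,0,0,0],[0.5,0,0,0.6,0,0,0],[0.5,0,0,0.4,0,0,0],[0.5,0,0,0.14,0,0,0],[0.5,0,0,0,0,0,0],[0.5,0,0,0,0,0,0],[-1,0,0,0,0,0,0],[-1,0,0,0,0,0,0],[-1,0,0,0,0,0,0],[-1,0,0,0,0,0,0],[-1,0,0,0,0,0,0],[-1,0,0,0,0,0,0]]'
python3 -m handwheel '[[-1,0,0,-0.3,0,0,0],[-1,0,0,-0.6,0,0,0],[-1,0,0,-0.8,0,0,0],[-1,0,0,-0.8,0,0,0],[-1,0,0,-0.8,0,0,0],[-1,0,0,-0.5,0,0,0],[-1,0,0,0,0,0,0],[-1,0,0,0,0,0,0]]'
python3 -c "
from h import *
rep();print(to(cw(.028,.072,.17)))"
```

```text
t: 30.45
eef_pos: [0.6047, -0.3296, 0.0328]
tcp_rot: [0.002, -0.067, 0.998, -0.002]
ft_force: [0.1, 0.3, 5.7]
width: 0.567
grasp_force: 40.6
t: 31.12
eef_pos: [0.6036, -0.3286, 0.1839]
tcp_rot: [0.002, -0.067, 0.998, -0.001]
ft_force: [-0.4, 0.6, -1.6]
width: 0.561
grasp_force: 41.7
t 31.12 tcp [ 0.6036 -0.3286  0.1839] case -0.0093 -0.4989 yaw -172.28 tilt [ 0.003 -0.002 -1.   ] w 0.561 gf 41.65994346141815 F [-0.4  0.6 -1.6]
[-0.94 14.27  0.31]
```

```bash
python3 -m handwheel '[[-1,-0.05,0.75,0,0,0,0],[-1,-0.05,0.75,0,0,0,0],[-1,-0.05,0.75,0,0,0,0],[-1,-0.05,0.75,0,0,0,0],[-1,-0.05,0.75,0,0,0,0],[-1,-0.05,0.75,0,0,0,0],[-1,-0.05,0.75,0,0,0,0],[-1,-0.05,0.75,0,0,0,0],[-1,-0.05,0.75,0,0,0,0],[-1,-0.05,0.75,0,0,0,0],[-1,-0.05,0.75,0,0,0,0],[-1,-0.05,0.75,0,0,0,0],[-1,-0.05,0.75,0,0,0,0],[-1,-0.05,0.75,0,0,0,0],[-1,-0.05,0.75,0,0,0,0],[-1,-0.05,0.75,0,0,0,0],[-1,-0.05,0.75,0,0,0,0],[-1,-0.05,0.75,0,0,0,0],[-1,-0.04,0.77,0,0,0,0],[-1,0,0,0,0,0,0]]' >/dev/null
python3 -m handwheel '[[-1,0,0,0.3,0,0,0],[-1,0,0,0,0,0,0],[-1,0,0,0,0,0,0]]' >/dev/null
python3 -c "
from h import *
rep();print(to(cw(.028,.072,.048)))"
```

```text
t 33.03 tcp [0.5623 0.2409 0.1662] case 0.0261 0.071 yaw -172.35 tilt [-0.006 -0.002 -1.   ] w 0.563 gf 41.713035106658936 F [ 0.1 -0.3 -0.5]
[-0.07  0.03  2.95]
```

```bash
python3 -m handwheel '[[-1,-0.02,0.01,0.6,0,0,0],[-1,0,0,0.7,0,0,0],[-1,0,0,0.7,0,0,0],[-1,0,0,0.5,0,0,0],[-1,0,0,0.3,0,0,0],[-1,0,0,0.15,0,0,0],[-1,0,0,0,0,0,0],[-1,0,0,0,0,0,0]]'
python3 -m handwheel '[[0.27,0,0,0,0,0,0],[0.27,0,0,0,0,0,0],[0.27,0,0,0,0,0,0],[0.27,0,0,0,0,0,0],[0.27,0,0,0,0,0,0],[0.27,0,0,-0.5,0,0,0],[0.27,0,0,-0.7,0,0,0],[0.27,0,0,-0.8,0,0,0],[0.27,0,0,-0.8,0,0,0],[0.27,0,0,-0.6,0,0,0],[0.27,0,0,0,0,0,0],[0.27,0,0,0,0,0,0]]'
cat > roll.py <<'E'
from h import *
rep()
d=cams.read_camera("top");np.savez('/tmp/top',**d);C=cloud(d)
# white low blobs in the bench area, below the arm
m=((C[...,2]>.013)&(C[...,2]<.03)&(C[...,0]>.3)&(C[...,0]<.54)&(C[...,1]>-.38)&(C[...,1]<0.02)).astype(np.uint8)
n,l,s,c=cv2.connectedComponentsWithStats(m,connectivity=8)
for i in range(1,n):
    if s[i,4]>60:
        P=C[l==i];(x,y),r=cv2.minEnclosingCircle((P[:,:2]*1000).astype(np.float32));print(s[i,4],round(x/1e3,4),round(y/1e3,4),round(r,1),'to',to([x/1e3,y/1e3,.01]))
E
python3 roll.py
```

```text
t: 33.7
eef_pos: [0.5652, 0.2426, 0.0524]
tcp_rot: [0.001, -0.067, 0.998, 0.0]
ft_force: [0.4, -0.4, -1.1]
width: 0.563
grasp_force: 41.7
t: 34.7
eef_pos: [0.5655, 0.2433, 0.1902]
tcp_rot: [0.003, -0.067, 0.998, 0.001]
ft_force: [0.5, 0.0, -0.1]
width: 0.636
grasp_force: 0.0
t 34.7 tcp [0.5655 0.2433 0.1902] case 0.0295 0.073 yaw -172.27 tilt [ 0.005  0.002 -1.   ] w 0.636 gf 0.0 F [ 0.5  0.  -0.1]
174 0.4411 -0.0905 25.9 to [ 4.18 -7.85  4.44]
183 0.4184 -0.2429 26.3 to [  5.25 -11.54   4.44]
```

```bash
python3 -m handwheel '[[0.5,0.35,-0.65,0,0,0,0],[0.5,0.35,-0.65,0,0,0,0],[0.5,0.35,-0.65,0,0,0,0],[0.5,0.35,-0.65,0,0,0,0],[0.5,0.35,-0.65,0,0,0,0],[0.5,0.35,-0.65,0,0,0,0],[0.5,0.35,-0.65,0,0,0,0],[0.5,0.35,-0.65,0,0,0,0],[0.5,0.35,-0.65,0.4,0,0,0],[0.5,0.35,-0.65,0.6,0,0,0],[0.5,0.35,-0.65,0.6,0,0,0],[0.5,0.33,-0.7,0.6,0,0,0],[0.5,0,0,0.3,0,0,0],[0.5,0,0,0,0,0,0],[0.5,0,0,0,0,0,0]]' >/dev/null
python3 -c "
from h import *
rep();print(to([.4415,-.0905,.006]))"
```

```text
t 36.0 tcp [ 0.4392 -0.0903  0.0853] case -0.1403 -0.2407 yaw -172.33 tilt [-0.005  0.002 -1.   ] w 0.749 gf 0.0 F [0.8 0.3 0.4]
[-0.06 -0.02  1.98]
```

```bash
python3 -m handwheel '[[0.5,-0.02,0,0.5,0,0,0],[0.5,0,0,0.6,0,0,0],[0.5,0,0,0.5,0,0,0],[0.5,0,0,0.3,0,0,0],[0.5,0,0,0.1,0,0,0],[0.5,0,0,0,0,0,0],[-1,0,0,0,0,0,0],[-1,0,0,0,0,0,0],[-1,0,0,0,0,0,0],[-1,0,0,0,0,0,0],[-1,0,0,0,0,0,0],[-1,0,0,0,0,0,0],[-1,0,0,0,0,0,0]]'
python3 -m handwheel '[[-1,0,0,-0.3,0,0,0],[-1,0,0,-0.6,0,0,0],[-1,0,0,-0.8,0,0,0],[-1,0,0,-0.8,0,0,0],[-1,0,0,-0.8,0,0,0],[-1,0,0,-0.8,0,0,0],[-1,0,0,0,0,0,0],[-1,0,0,0,0,0,0]]'
python3 -c "
from h import *
rep();print(to(cw(.028,-.072,.17)))"
```

```text
t: 37.08
eef_pos: [0.4433, -0.0909, 0.0092]
tcp_rot: [0.002, -0.067, 0.998, -0.0]
ft_force: [-0.4, 1.4, 6.0]
width: 0.555
grasp_force: 41.1
t: 37.75
eef_pos: [0.4428, -0.0912, 0.1738]
tcp_rot: [0.002, -0.067, 0.998, -0.001]
ft_force: [-0.8, -0.3, -1.3]
width: 0.557
grasp_force: 41.3
t 37.75 tcp [ 0.4428 -0.0912  0.1738] case -0.1368 -0.242 yaw -172.29 tilt [ 0.005 -0.002 -1.   ] w 0.557 gf 41.33973777294159 F [-0.8 -0.3 -1.3]
[-4.12  4.25  0.1 ]
```

```bash
python3 -m handwheel '[[-1,-0.46,0.47,0,0,0,0],[-1,-0.46,0.47,0,0,0,0],[-1,-0.46,0.47,0,0,0,0],[-1,-0.46,0.47,0,0,0,0],[-1,-0.46,0.47,0,0,0,0],[-1,-0.46,0.47,0,0,0,0],[-1,-0.46,0.47,0,0,0,0],[-1,-0.46,0.47,0,0,0,0],[-1,-0.44,0.49,0,0,0,0],[-1,0,0,0,0,0,0],[-1,0,0,0,0,0,0],[-1,0,0,0,0,0,0]]' >/dev/null
python3 -c "
from h import *
rep();print(to(cw(.028,-.072,.047)))"
```

```text
t 38.75 tcp [0.581  0.0994 0.1693] case 0.0256 -0.0716 yaw -172.28 tilt [-0.004 -0.001 -1.   ] w 0.557 gf 41.37406289577484 F [ 1.  -0.3 -0.4]
[-0.07 -0.01  3.06]
```

```bash
python3 -m handwheel '[[-1,-0.02,0,0.6,0,0,0],[-1,0,0,0.7,0,0,0],[-1,0,0,0.7,0,0,0],[-1,0,0,0.5,0,0,0],[-1,0,0,0.35,0,0,0],[-1,0,0,0.2,0,0,0],[-1,0,0,0.05,0,0,0],[-1,0,0,0,0,0,0],[-1,0,0,0,0,0,0]]'
python3 -m handwheel '[[0.26,0,0,0,0,0,0],[0.26,0,0,0,0,0,0],[0.26,0,0,0,0,0,0],[0.26,0,0,0,0,0,0],[0.26,0,0,0,0,0,0],[0.26,0,0,-0.5,0,0,0],[0.26,0,0,-0.7,0,0,0],[0.26,0,0,-0.8,0,0,0],[0.26,0,0,-0.8,0,0,0],[0.26,0,0,-0.6,0,0,0],[0.26,0,0,0,0,0,0],[0.26,0,0,0,0,0,0]]'
python3 roll.py
```

```text
t: 39.5
eef_pos: [0.5836, 0.0996, 0.0487]
tcp_rot: [0.001, -0.067, 0.998, -0.0]
ft_force: [-0.1, 0.5, -1.2]
width: 0.556
grasp_force: 41.4
t: 40.5
eef_pos: [0.5841, 0.1002, 0.186]
tcp_rot: [0.003, -0.067, 0.998, -0.0]
ft_force: [-0.3, -0.1, -0.4]
width: 0.629
grasp_force: 0.0
t 40.5 tcp [0.5841 0.1002 0.186 ] case 0.0288 -0.0713 yaw -172.28 tilt [ 0.005  0.    -1.   ] w 0.629 gf 0.0 F [-0.3 -0.1 -0.4]
181 0.4187 -0.2421 26.2 to [ 5.22 -7.93  4.34]
```

Last roll: 12 rows of (0.435, -0.66).

```bash
python3 -m handwheel '[[0.5,0.43,-0.66,0,0,0,0],[0.5,0.43,-0.66,0,0,0,0],[0.5,0.43,-0.66,0,0,0,0],[0.5,0.43,-0.66,0,0,0,0],[0.5,0.43,-0.66,0,0,0,0],[0.5,0.43,-0.66,0,0,0,0],[0.5,0.43,-0.66,0,0,0,0],[0.5,0.43,-0.66,0,0,0,0],[0.5,0.43,-0.66,0.4,0,0,0],[0.5,0.43,-0.66,0.6,0,0,0],[0.5,0.44,-0.66,0.6,0,0,0],[0.5,0.48,-0.67,0.6,0,0,0],[0.5,0,0,0.2,0,0,0],[0.5,0,0,0,0,0,0],[0.5,0,0,0,0,0,0]]' >/dev/null
python3 roll.py; python3 -c "
from h import *
print(to([.419,-.242,.006]))"
```

```text
t 41.8 tcp [ 0.4178 -0.2413  0.0857] case -0.1818 -0.3874 yaw -172.32 tilt [-0.003  0.003 -1.   ] w 0.751 gf 0.0 F [0.3 0.4 1.3]
[-0.   -0.01  2.03]
```

```bash
python3 -m handwheel '[[0.5,0,0,0.5,0,0,0],[0.5,0,0,0.6,0,0,0],[0.5,0,0,0.5,0,0,0],[0.5,0,0,0.3,0,0,0],[0.5,0,0,0.1,0,0,0],[0.5,0,0,0,0,0,0],[-1,0,0,0,0,0,0],[-1,0,0,0,0,0,0],[-1,0,0,0,0,0,0],[-1,0,0,0,0,0,0],[-1,0,0,0,0,0,0],[-1,0,0,0,0,0,0],[-1,0,0,0,0,0,0]]'
python3 -m handwheel '[[-1,0,0,-0.3,0,0,0],[-1,0,0,-0.6,0,0,0],[-1,0,0,-0.8,0,0,0],[-1,0,0,-0.8,0,0,0],[-1,0,0,-0.8,0,0,0],[-1,0,0,-0.8,0,0,0],[-1,0,0,0,0,0,0],[-1,0,0,0,0,0,0]]'
python3 -c "
from h import *
rep();print(to(cw(0,0,.17)))"
python3 - <<'E'
from h import *
d=cams.read_camera("top");C=cloud(d);save('t6',cv2.resize(d["frame"][150:300,160:330],None,fx=4,fy=4))
E
```

```text
t: 42.93
eef_pos: [0.4203, -0.2428, 0.0095]
tcp_rot: [0.002, -0.067, 0.998, -0.001]
ft_force: [-0.2, 2.5, 6.4]
width: 0.555
grasp_force: 40.9
t: 43.6
eef_pos: [0.4197, -0.2434, 0.1742]
tcp_rot: [0.002, -0.067, 0.998, -0.002]
ft_force: [0.1, -0.2, -1.3]
width: 0.545
grasp_force: 41.2
t 43.6 tcp [ 0.4197 -0.2434  0.1742] case -0.1802 -0.3898 yaw -172.3 tilt [ 0.005 -0.004 -1.   ] w 0.545 gf 41.22677028179169 F [ 0.1 -0.2 -1.3]
[-4.5   9.74  0.08]
```

View pics/t6.png

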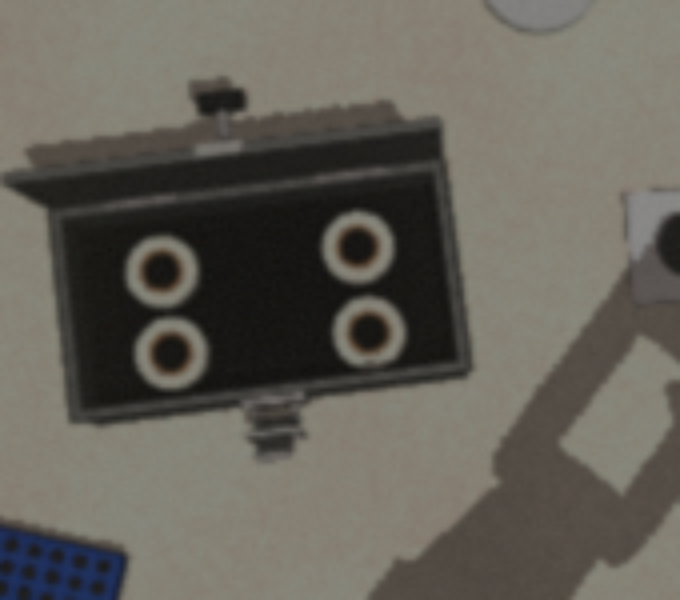

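The four rolls lie flat in the case's four quarters, at (162,271), (171,353), (357,247) and (369,331), and the centre is free for the last one.

```bash
python3 -m handwheel '[[-1,-0.32,0.7,0,0,0,0],[-1,-0.32,0.7,0,0,0,0],[-1,-0.32,0.7,0,0,0,0],[-1,-0.32,0.7,0,0,0,0],[-1,-0.32,0.7,0,0,0,0],[-1,-0.32,0.7,0,0,0,0],[-1,-0.32,0.7,0,0,0,0],[-1,-0.32,0.7,0,0,0,0],[-1,-0.32,0.7,0,0,0,0],[-1,-0.32,0.7,0,0,0,0],[-1,-0.32,0.7,0,0,0,0],[-1,-0.32,0.7,0,0,0,0],[-1,-0.32,0.7,0,0,0,0],[-1,-0.34,0.66,0,0,0,0],[-1,0,0,0,0,0,0],[-1,0,0,0,0,0,0],[-1,0,0,0,0,0,0]]' >/dev/null
python3 -c "
from h import *
rep();print(to(cw(0,0,.047)))"
```

```text
t 45.07 tcp [0.5435 0.1681 0.1692] case -0.0024 0.0014 yaw -172.27 tilt [-0.004 -0.002 -1.   ] w 0.551 gf 41.31073594093323 F [ 0.4 -0.8 -0.4]
[-0.07 -0.03  3.05]
```

```bash
python3 -m handwheel '[[-1,-0.02,-0.02,0.6,0,0,0],[-1,0,0,0.7,0,0,0],[-1,0,0,0.7,0,0,0],[-1,0,0,0.5,0,0,0],[-1,0,0,0.35,0,0,0],[-1,0,0,0.2,0,0,0],[-1,0,0,0.05,0,0,0],[-1,0,0,0,0,0,0],[-1,0,0,0,0,0,0],[0.26,0,0,0,0,0,0],[0.26,0,0,0,0,0,0],[0.26,0,0,0,0,0,0],[0.26,0,0,0,0,0,0],[0.26,0,0,0,0,0,0]]'
python3 -m handwheel '[[0.26,0,0,-0.5,0,0,0],[0.26,0,0,-0.7,0,0,0],[0.26,0,0,-0.8,0,0,0],[0.26,0,0,-0.8,0,0,0],[0.26,0,0,-0.8,0,0,0],[0.26,0,0,-0.8,0,0,0],[0.26,0,0,-0.8,0,0,0],[0.26,0,0,-0.8,0,0,0],[0.26,0,0,-0.3,0,0,0],[0,0,0,0,0,0,0],[0,0,0,0,0,0,0]]'
python3 - <<'E'
from h import *
rep();print(to(cw(.1255,0,.31)),to(cw(.1255,0,.192)))
d=cams.read_camera("scene");save('s7',cv2.resize(d["frame"][80:300,150:440],None,fx=2.6,fy=2.6))
E
```

```text
t: 46.23
eef_pos: [0.5457, 0.1681, 0.0478]
tcp_rot: [0.0, -0.067, 0.998, -0.0]
ft_force: [-0.5, 0.1, -0.8]
width: 0.633
grasp_force: 0.0
t: 47.15
eef_pos: [0.5455, 0.1681, 0.2989]
tcp_rot: [0.0, -0.067, 0.998, -0.0]
ft_force: [-0.9, 0.2, 0.2]
width: 0.504
grasp_force: 0.0
t 47.15 tcp [0.5455 0.1681 0.2989] case -0.0003 0.0012 yaw -172.27 tilt [ 0. -0. -1.] w 0.504 gf 0.0 F [-0.9  0.2  0.2]
[-3.15 -0.03 -0.28] [-3.15 -0.03  2.67]
```

View pics/s7.png

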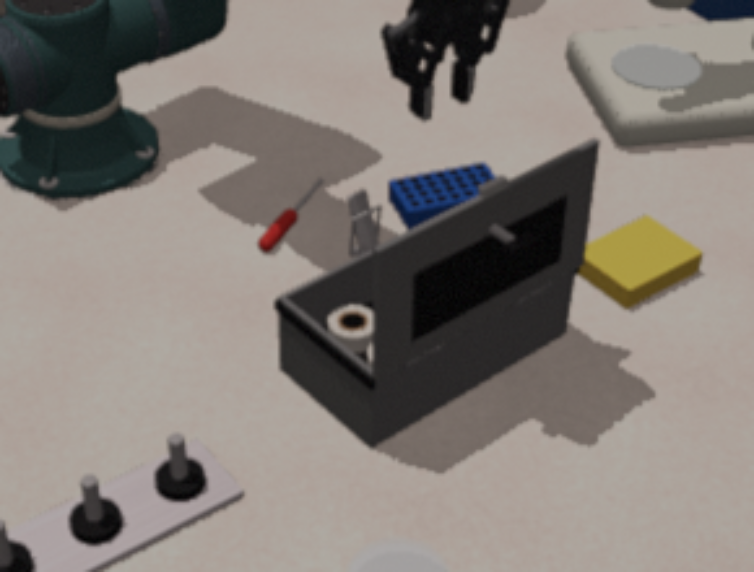

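The rack is empty, the lid is open with its knob at (500,232), and the handle is up at (362,220). I'll re-grip the knob and run the arc in reverse.

```bash
python3 -m handwheel '[[0,-0.45,0,-0.14,0,0,0],[0,-0.45,-0.03,-0.14,0,0,0],[0,-0.45,0,0,0,0,0],[0,-0.45,0,0,0,0,0],[0,-0.45,0,0,0,0,0],[0,-0.45,0,0,0,0,0],[0,-0.45,0,0,0,0,0],[0,0,0,0,0,0,0],[0,0,0,0,0,0,0],[0,0,0,0,0,0,0]]' >/dev/null
python3 -c "
from h import *
rep();print(to(cw(.1255,0,.192)))"
```

```text
t 48.03 tcp [0.6696 0.1837 0.3083] case 0.1247 -0.0 yaw -172.28 tilt [-0.004 -0.001 -1.   ] w 0.502 gf 0.0 F [0.5 0.2 0. ]
[-0.03  0.    2.91]
```

```bash
python3 -m handwheel '[[0,0,0,0.6,0,0,0],[0,0,0,0.7,0,0,0],[0,0,0,0.7,0,0,0],[0,0,0,0.5,0,0,0],[0,0,0,0.4,0,0,0],[0,0,0,0,0,0,0],[-1,0,0,0,0,0,0],[-1,0,0,0,0,0,0],[-1,0,0,0,0,0,0],[-1,0,0,0,0,0,0],[-1,0,0,0,0,0,0],[-1,0,0,0,0,0,0],[-1,0,0,0,0,0,0]]' 45
python3 -c "
from h import *
rep()"
```

```text
t: 49.12
eef_pos: [0.6691, 0.1836, 0.1941]
tcp_rot: [-0.002, -0.067, 0.998, -0.0]
ft_force: [-4.4, -1.8, -7.2]
width: 0.359
grasp_force: 46.8
t 49.12 tcp [0.6691 0.1836 0.1941] case 0.1242 -0.0001 yaw -172.28 tilt [-0.004 -0.001 -1.   ] w 0.359 gf 46.77403807640076 F [-4.4 -1.8 -7.2]
```

```bash
python3 -m handwheel '[[-1,0.1,0,-0.05,0,0,0],[-1,0.28,0,-0.1,0,0,0],[-1,0.29,0,-0.07,0,0,0],[-1,0.29,0,-0.04,0,0,0],[-1,0.29,0,-0.01,0,0,0],[-1,0.29,0,0.02,0,0,0],[-1,0.29,0,0.05,0,0,0],[-1,0.28,0,0.07,0,0,0],[-1,0.28,0,0.1,0,0,0],[-1,0.26,0,0.13,0,0,0],[-1,0.25,0,0.16,0,0,0],[-1,0.23,0,0.18,0,0,0],[-1,0,0,0,0,0,0]]'
python3 -c "
from h import *
rep()"
```

```text
t: 50.2
eef_pos: [0.5481, 0.1672, 0.1815]
tcp_rot: [0.005, -0.067, 0.998, 0.0]
ft_force: [-1.1, -0.4, 3.2]
width: 0.36
grasp_force: 48.0
t 50.2 tcp [0.5481 0.1672 0.1815] case 0.0021 -0.0 yaw -172.27 tilt [ 0.01   0.002 -1.   ] w 0.36 gf 48.03786098957062 F [-1.1 -0.4  3.2]
```

```bash
python3 -m handwheel '[[-1,0.21,0,0.22,0,0,0],[-1,0.19,0,0.23,0,0,0],[-1,0.17,0,0.24,0,0,0],[-1,0.14,0,0.26,0,0,0],[-1,0.12,0,0.27,0,0,0],[-1,0.03,0,0.15,0,0,0],[-1,0,0,0.1,0,0,0],[-1,0,0,0,0,0,0],[-1,0,0,0,0,0,0]]'
python3 -c "
from h import *
rep()"
```

```text
t: 50.95
eef_pos: [0.5117, 0.1623, 0.1269]
tcp_rot: [0.001, -0.068, 0.998, -0.0]
ft_force: [-19.2, -4.5, 26.7]
width: 0.356
grasp_force: 55.6
t 50.95 tcp [0.5117 0.1623 0.1269] case -0.0346 -0.0 yaw -172.26 tilt [ 0.002  0.    -1.   ] w 0.356 gf 55.62945306301117 F [-19.2  -4.5  26.7]
```

```bash
python3 -m handwheel '[[0,0,0,0,0,0,0],[0,0,0,0,0,0,0],[0,0,0,0,0,0,0],[0,0,0,0,0,0,0],[0,0,0,-0.6,0,0,0],[0,0,0,-0.7,0,0,0],[-1,0,0,0,0,0,0],[-1,0,0,0,0,0,0],[-1,0,0,0,0,0,0],[-1,0,0,0,0,0,0],[-1,0,0,0,0,0,0],[-1,0,0,0,0,0,0],[-1,0,0,0,0,0,0],[-1,0,0,0,0,0,0]]' >/dev/null
python3 -c "
from h import *
rep();print(to(cw(-.035,0,.15)))"
```

```text
t 52.12 tcp [0.5121 0.1623 0.1697] case -0.0342 -0.0001 yaw -172.28 tilt [-0.001 -0.    -1.   ] w 0.001 gf 0.0 F [ 0.7 -0.4 -0.4]
[0.02 0.   0.49]
```

```bash
python3 -m handwheel '[[-1,0,0,0.2,0,0,0],[-1,0,0,0.2,0,0,0],[-1,0,0,0.1,0,0,0],[-1,0,0,0.05,0,0,0],[-1,0,0,0.05,0,0,0],[-1,0,0,0.05,0,0,0],[-1,0,0,0,0,0,0],[-1,0,0,0,0,0,0]]'
```

```text
t: 52.78
eef_pos: [0.512, 0.1623, 0.1495]
tcp_rot: [0.001, -0.067, 0.998, -0.0]
ft_force: [-10.9, -1.4, 22.0]
width: -0.006
grasp_force: 10.7
```

```bash
python3 -m handwheel '[[-1,0,0,-0.5,0,0,0],[-1,0,0,-0.7,0,0,0],[0,0.5,0,-0.3,0,0,0],[0,0.8,0,0,0,0,0],[0,0.72,0,0,0,0,0],[0,0,0,0,0,0,0],[0,0,0,0,0,0,0],[0,0,0,0,0,0,0]]' >/dev/null
python3 - <<'E'
from h import *
rep();print(to(cw(-.117,0,.111)))
d=cams.read_camera("wrist");save('w8',d["frame"])
E
```

```text
t 53.45 tcp [0.4325 0.1515 0.2039] case -0.1145 -0.0002 yaw -172.28 tilt [ 0. -0. -1.] w 0.501 gf 0.0 F [-0.2  0.4 -0. ]
[0.06 0.   2.32]
```

View pics/w8.png

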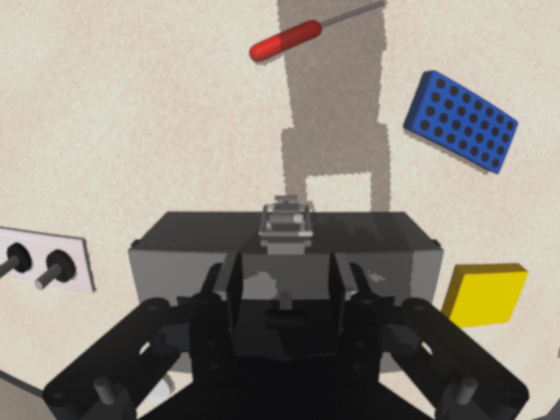

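The lid is down, and the handle with its wire loop stands upright at (287,220), below the fingers.

```bash
python3 -m handwheel '[[0,0.06,0,0.5,0,0,0],[0,0,0,0.6,0,0,0],[0,0,0,0.6,0,0,0],[0,0,0,0.4,0,0,0],[0,0,0,0.2,0,0,0],[0,0,0,0,0,0,0],[-1,0,0,0,0,0,0],[-1,0,0,0,0,0,0],[-1,0,0,0,0,0,0],[-1,0,0,0,0,0,0],[-1,0,0,0,0,0,0],[-1,0,0,0,0,0,0],[-1,0,0,0,0,0,0]]' 30
python3 -c "
from h import *
rep()"
```

```text
t: 54.58
eef_pos: [0.4308, 0.1514, 0.1132]
tcp_rot: [0.001, -0.067, 0.998, 0.0]
ft_force: [1.3, 0.8, 0.7]
width: 0.277
grasp_force: 31.0
t 54.58 tcp [0.4308 0.1514 0.1132] case -0.1162 -0.0001 yaw -172.28 tilt [ 0.003  0.001 -1.   ] w 0.277 gf 30.976535081863403 F [1.3 0.8 0.7]
```

```bash
python3 -m handwheel '[[-1,0.14,0,0.06,0,0,0],[-1,0.13,0,0.08,0,0,0],[-1,0.12,0,0.09,0,0,0],[-1,0.11,0,0.1,0,0,0],[-1,0.1,0,0.11,0,0,0],[-1,0.09,0,0.12,0,0,0],[-1,0.08,0,0.13,0,0,0],[-1,0.06,0,0.13,0,0,0],[-1,0.05,0,0.14,0,0,0],[-1,0.03,0,0.15,0,0,0],[-1,0.02,0,0.15,0,0,0],[-1,0.01,0,0.15,0,0,0],[-1,-0.01,0,0.14,0,0,0],[-1,-0.02,0,0.15,0,0,0],[-1,0,0,0,0,0,0]]'
python3 -m handwheel '[[-1,-0.04,0,0.15,0,0,0],[-1,-0.05,0,0.14,0,0,0],[-1,-0.07,0,0.13,0,0,0],[-1,-0.08,0,0.13,0,0,0],[-1,0,0,0.05,0,0,0],[-1,0,0,0,0,0,0],[-1,0,0,0,0,0,0]]'
python3 -c "
from h import *
rep()"
```

```text
t: 55.83
eef_pos: [0.3929, 0.1463, 0.0441]
tcp_rot: [-0.001, -0.067, 0.998, 0.0]
ft_force: [-2.3, 0.3, 4.0]
width: 0.278
grasp_force: 35.1
t: 56.42
eef_pos: [0.4024, 0.1475, 0.02]
tcp_rot: [-0.001, -0.067, 0.998, -0.0]
ft_force: [-3.1, 1.3, 1.1]
width: 0.271
grasp_force: 40.7
t 56.42 tcp [0.4024 0.1475 0.02  ] case -0.1449 -0.0001 yaw -172.28 tilt [-0.002 -0.    -1.   ] w 0.271 gf 40.70061922073364 F [-3.1  1.3  1.1]
```

```bash
python3 -m handwheel '[[0,0,0,0,0,0,0],[0,0,0,0,0,0,0],[0,0,0,0,0,0,0],[0,0,0,0,0,0,0],[0,0,0,-0.6,0,0,0],[0,0,0,-0.8,0,0,0],[0,0,0,-0.8,0,0,0],[0,0,0,-0.8,0,0,0],[0,0,0,-0.8,0,0,0],[0,0,0,-0.6,0,0,0],[0,0,0,0,0,0,0],[0,0,0,0,0,0,0]]' >/dev/null
python3 - <<'E'
from h import *
rep()
d=cams.read_camera("wrist");save('w9',d["frame"])
K=d["camera_matrix"]
for n,p in dict(grip=cw(-.142,0,.041),end=cw(-.152,0,.034),end02=cw(-.093-.072*np.cos(-.411),0,.075+.072*np.sin(-.411)),piv=cw(-.093,0,.075)).items():
    c=d["R"]@p+d["t"];r=np.hypot(*c[:2]);print(n,(c[:2]/r*np.arctan2(r,c[2])*K[0,0]+K[:2,2]).round(1))
P=cloud(cams.read_camera("top"));m=(P[...,2]>.09)&(P[...,2]<.125)&(abs(P[...,0]-.55)<.09)&(abs(P[...,1]-.167)<.13)
X=P[m];print(len(X),np.linalg.lstsq(np.c_[X[:,:2]-CC,np.ones(len(X))],X[:,2],rcond=None)[0].round(4))
P=cloud(dict(np.load('/tmp/wrist.npz'))) if 0 else None
E
```

```text
t 57.42 tcp [0.4045 0.1477 0.1982] case -0.1428 -0.0001 yaw -172.29 tilt [ 0.005  0.001 -1.   ] w 0.5 gf 0.0 F [-0.4 -0.4 -0.3]
grip [285.4 187.2]
end [285.4 175.3]
end02 [285.4 170.9]
piv [285.4 249.3]
4970 [ 0.0033 -0.0002  0.1067]
```

View pics/w9.png

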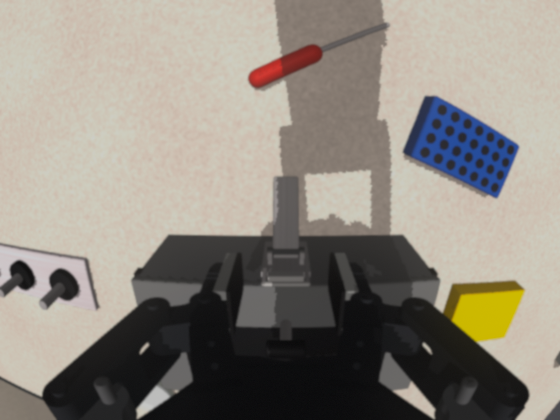

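The handle end is at row 176, and a shut latch should put it at 175. The lid's slope is about 0.003, so it is level. Everything is shut and the gripper touches nothing.

```bash
python3 -c "
from station import arm
print(arm.job_done())"
```

```text
the job is handed in; nothing more can be done
None
```

I handed the job in at about 57 s: all five rolls were placed in the case (four seen lying flat, the fifth not pictured after release), the lid is shut and the latch snapped shut, but the hand-in returned no verdict.

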